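Raise the mould half with the pedal and press the embedding mould shut

TASK

Press the pedal of the warming block down to its stop so that the top half of the embedding mould rises out of the well, then lift that half out and fit it squarely onto the two dowels of the bottom half. A spring plate holds the halves apart: push the top half down until the faces meet and finish while still holding the mould pressed shut. Leave the eraser, marker, tape roll and counter where they are.

Things in the scene. Friction and masses are not known exactly. Their poses are not given: they have to be found in the camera images.
- warming_block: grey block fixed to the table, 72 x 116 x 42 mm (x, y, z), with a well 52 x 96 mm in its top; origin at the centre of its underside, y along its long side. The pedal sticks out of the middle of its -x side. A lift plate in the well carries the mould's top half, at the start sunk level with the rim, so that it cannot be gripped. The pedal raises it by 24 mm.
- pedal (a joint): hinge of the pedal: 0 = up (start), 0.45 rad = down at its stop. Pressing takes about 8 to 13 N at the pad; it stays down by friction when let go, so the half stays raised. The hinge axis is parallel to the block's y, at x = -46 mm, z = 18 mm in its frame; the pad's centre is 70 mm from it and comes down by about 30 mm.
- pedal_pad (a point): centre of the upper face of the black rubber pad of the pedal (36 mm long, 44 mm wide); about 44 mm above the table when up and 14 mm when down; it moves with the pedal
- mould_top: top half of the mould: loose aluminium block 46 x 90 x 32 mm (x, y, z), 0.2 to 0.37 kg, two upright through-holes of 13 mm at y = +32 and -32 mm, a 12 mm pouring hole between; origin at the centre of its underside. Goes on either way round. With the pedal down its underside is 34, its top 66 mm above the table, 24 mm proud of the rim: grip it there across its 46 mm (x). 3 mm play in the well.
- mould_bottom: bottom half of the mould, fixed to the table: a flange 84 x 134 x 8 mm and on it an aluminium block 46 x 90 mm whose upper face is 30 mm above the table; two upright dowels of 10 mm diameter with tapered tips stand 16 mm out of it at y = +32 and -32 mm. Origin at the centre of the underside, z up, y along its long side.
- spring_plate (a joint): steel plate 25 x 29 mm in the middle of the bottom half's face, a spring slide: 0 = standing 5 mm proud (start), 0.005 m = flush, when the halves' faces meet. The spring takes 6 N to start and 10 N when flush, so the top half's weight does not close it; let go, it lifts the top half again by 5 mm.
- eraser: bystander: small eraser, 22 x 42 x 13 mm
- marker: bystander: marker pen, 14 x 135 x 15 mm
- tape_roll: bystander: roll of tape, 54 mm across, 19 mm high
- tally_counter: bystander: hand counter, 50 x 72 x 22 mm
Not all that is in view belongs to the job. Leave any red look-alike of the mould_top alone.

How it is judged:
By the outcome, as a careful person would: the job done as asked, in the order asked, and still so for the second after the job is handed in, while the arm keeps its last pose, push and grip.
It also fails if it takes over 51 s, if anything falls off the work surface, if the arm or the gripper's body presses on something with over 40 N, if the wrist force passes 120 N, or if a joint passes its speed limit or range.

ROBOT

A 6-joint arm with a two-finger parallel gripper is mounted at the origin on a cart in front of the work surface, level with it; the furniture and walls round the work are solid. World frame = base frame: x ahead of the robot, y to its left, z up, the work surface at z = 0. Lengths are in m, angles in rad, forces in N, time in s.
With the tool pointing down it reaches from about 0.3 to 0.775 m from the base axis. Payload 14.6 kg.
Tool frame: the origin (TCP) lies between the finger pads; the fingertips stand arm.finger_overhang ahead of it and the grasp point (between the pads) lies 8 mm behind it (arm.finger_overhang is the distance from the TCP to the fingertips, in m); z points along the fingers, y is the line along which they close (so a half turn about z gives the same grasp; the last joint's range is limited). The gripper opens to 85 mm and grips with 20 to 120 N. Pads are 22 mm wide; open, the fingers measure 114 mm over their backs; the gripper's body (76 mm by 85 mm) begins 54 mm behind the grasp point. The pads swing forward as they close: fully open they stand 13 mm farther back than shut.
Start: joints at [-1.388, 0.3, 1.521, -0, 1.321, -0.067], TCP at [0.136, -0.533, 0.242] pointing down, gripper open.
Joint ranges: [-3.03, 3.03], [-0.79, 2.21], [0.23, 2.52], [-1.04, 4.18], [0, 3.07], [-2.55, 2.55]. Speed limits (rad/s): [2.22, 2.22, 2.57, 3.14, 3.14, 3.14].

INTERFACE

Orientations are given as a rotation vector (axis times angle).
In Python, from plant import arm, vision, order gives the robot as it stands.
- The arm moves only by the tool step_arm, never from a script. Its argument "series" is a list of rows, each a list of 3 entries, a list of its own where there are three numbers: the shift along the tool's x, y, z in m, then the turn, a rotation vector about the tool's x, y, z in rad, then the opening, from 0 (shut) to 1 (fully open). A call has 1 to 10 rows; each row is the pose to reach, as a shift and turn from the pose commanded when the call began, along the tool's axes at that moment; what a row does not reach only later rows make up. A row lasts 1/10 s, in which the tool goes at most 50 mm and 8.59 degrees, less where a joint would pass 70% of its speed; a pose out of reach is approached as far as the arm can. A call with a gripper value outside its range is refused whole. The fingers move at their own pace and stop on an object; "grip_force" is the grip in N (left out, the last holds). Time passes only in rows, so rows that repeat a pose let the fingers close. It gives the time, the measured TCP pose, the force, the opening and the grip force at its end, in the units of the state.
- arm.read_state(): the state, without advancing time (a new reading comes with each control period).
- vision.grab_frame(name): name is "scene" or "top" or "wrist"; returns a dict with "color" (480x640x3 uint8, red, green, blue), "fx", "fy", "cx", "cy" (pixels), "position" and "attitude" of the camera in the world. Camera axes: x right, y up, looking along -z (the intrinsics and any distortion apply to the point x, -y, -z); pixel columns grow to the right and rows downward; lengths in m; the calibration is good to about 2 mm. A picture is of the moment at which its call begins. There is no depth.
- order.sign_off(): hands the job in; it is judged then, once.
The state is a dict: "time_s": time; "joint_pos": joint angles; "joint_vel": joint speeds; "joint_torque": joint torques, N m; "ee_pos": TCP position; "eef_rot": TCP orientation; "wrist_force": force on the tool from outside, world axes, zero at the start; "ft_torque": the same for the moment, N m; "width": finger opening in m; "finger_force": force on a finger pad.
Only numpy, scipy, OpenCV 4.12 (cv2) and the standard library are available. Lean on these libraries where they do the work, as an engineer would, in place of code of your own. Each camera call takes 0.05 s, during which the arm holds its last target. There are 200 camera calls.

## Working session

There is one attempt and no reset: what is moved stays moved. The work goes in short steps, Python scripts to look and compute and a tool call to move; the robot and the scene stay as the last step left them, time stands still between calls to the robot, and variables do not carry over. Pictures are saved under pics/ and viewed, at most 10 in all, crops included, and the job is handed in when it is done.

Besides the shell and the picture viewer there is one more tool, called after "Request:" in YAML: its name, and indented under it one key for each argument. step_arm: Moves the arm, as the interface text tells. Its arguments: {"type":"object","properties":{"series":{"type":"array"},"grip_force":{"type":"number"}},"required":["series"]}

```bash
mkdir -p pics; ls
python3 - <<'E'
from plant import arm, vision, order
import cv2
print(arm.finger_overhang); s=arm.read_state(); print(s)
for n in ("scene","top"):
    f=vision.grab_frame(n); cv2.imwrite(f"pics/{n}0.png",f["color"][:,:,::-1])
    print(n,{k:v for k,v in f.items() if k!="color"})
E
```

```text
pics
0.011
{'time_s': 0.0, 'joint_pos': array([-1.38758707e+00,  3.00456884e-01,  1.52159728e+00, -1.04497487e-05,
        1.32070472e+00, -6.66126519e-02]), 'joint_vel': array([ 0.00193442,  0.00015954, -0.00216697,  0.00192557,  0.00074453,
        0.00246491]), 'joint_torque': array([ 2.44316816e-04, -5.43502522e+01, -3.61790586e+01, -5.60152671e-05,
        4.09463304e-03, -9.46119087e-06]), 'ee_pos': array([ 0.1359237 , -0.53270409,  0.24172225]), 'eef_rot': array([-3.11596066e+00, -3.91258719e-01,  1.22566082e-04]), 'wrist_force': array([ 0.08036148, -0.22371983,  0.43169915]), 'ft_torque': array([ 0.01142113, -0.01041557, -0.03710714]), 'finger_force': 0.0, 'width': 0.08558465438813305}
scene {'fx': 440.0359279842246, 'fy': 440.0359279842246, 'cx': 322.84581991569183, 'cy': 241.26044313032062, 'position': array([0.13855611, 0.63930068, 0.60240637]), 'attitude': array([ 0.33527853, -1.18975355, -2.36010977])}
top {'fx': 552.823233502685, 'fy': 552.823233502685, 'cx': 307.5722302743771, 'cy': 244.3740877724573, 'position': array([ 0.4369914, -0.0041714,  1.3388625]), 'attitude': array([ 0.06335603, -0.03948269, -1.56651324])}
```

View pics/scene0.png

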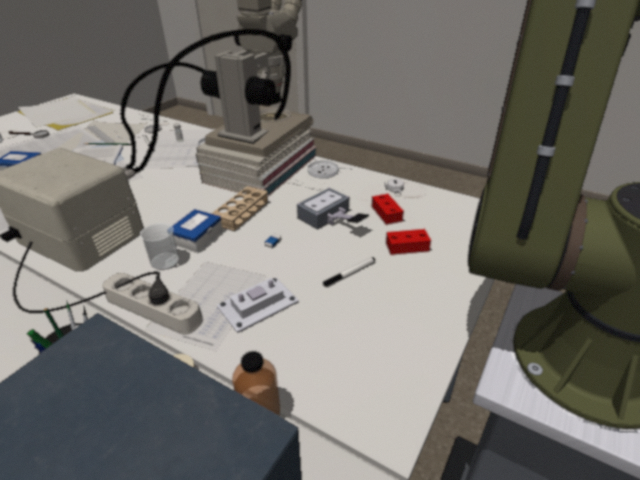

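View pics/top0.png

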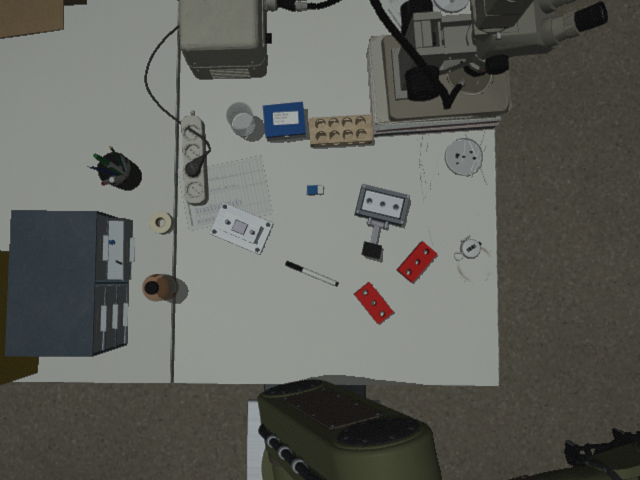

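The scene view shows the block, with its pedal, at about (325,205) and the bottom half at (258,300). In the top view the block is at (382,206) with the pad at (372,250), and the bottom half is at (242,228). The red look-alikes are at (417,262) and (374,303), and the marker at (312,273). I'll zoom in on the block and the bottom half.

```bash
cat > h.py <<'E'
import numpy as np, cv2
from scipy.spatial.transform import Rotation as R
from plant import arm, vision, order
def ray(f,u,v):
    d=np.array([(u-f["cx"])/f["fx"],-(v-f["cy"])/f["fy"],-1]); return R.from_rotvec(f["attitude"]).apply(d)
def onz(f,u,v,z):
    d=ray(f,u,v); p=f["position"]; return p+d*(z-p[2])/d[2]
def proj(f,P):
    c=R.from_rotvec(f["attitude"]).inv().apply(np.atleast_2d(P)-f["position"])
    return np.c_[f["cx"]+f["fx"]*c[:,0]/-c[:,2], f["cy"]-f["fy"]*c[:,1]/-c[:,2]]
E
python3 - <<'E'
from h import *
im=cv2.imread("pics/top0.png")
a=cv2.resize(im[175:265,340:430],None,fx=6,fy=6,interpolation=cv2.INTER_CUBIC)
b=cv2.resize(im[195:265,200:280],None,fx=6,fy=6,interpolation=cv2.INTER_CUBIC)
cv2.imwrite("pics/a.png",a);cv2.imwrite("pics/b.png",b)
E
```

```text
(no output)
```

View pics/a.png

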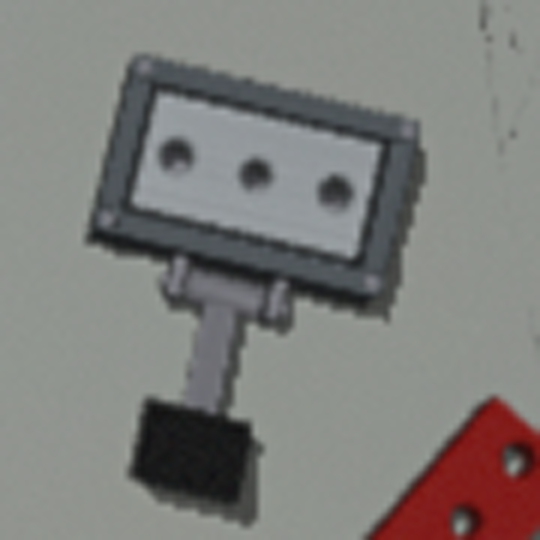

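View pics/b.png

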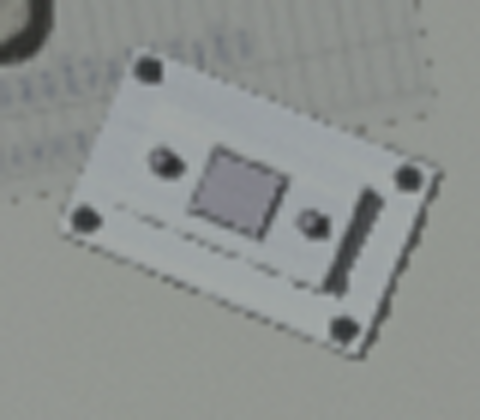

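```bash
cat > m.py <<'E'
from h import *
from scipy.optimize import least_squares
def fit(f,px,mod,x0):
    px=np.array(px,float);mod=np.array(mod,float)
    def W(p):
        c,s=np.cos(p[2]),np.sin(p[2]); return np.c_[p[0]+c*mod[:,0]-s*mod[:,1],p[1]+s*mod[:,0]+c*mod[:,1],mod[:,2]]
    r=least_squares(lambda p:(proj(f,W(p))-px).ravel(),x0)
    return r.x,np.sqrt(np.mean(r.fun**2))
E
python3 - <<'E'
from m import *
f=vision.grab_frame("top")
A=lambda l:[(340+(u+.5)/6-.5,175+(v+.5)/6-.5) for u,v in l]
B=lambda l:[(200+(u+.5)/6-.5,195+(v+.5)/6-.5) for u,v in l]
rect=lambda w,h,z:[(w/2,h/2,z),(w/2,-h/2,z),(-w/2,-h/2,z),(-w/2,h/2,z)]
pm=A([(160,92),(384,143),(360,260),(133,210),(177,154),(335,191)]); 
print("top half",fit(f,pm,rect(.046,.090,.042)+[(0,.032,.042),(0,-.032,.042)],[.5,-.1,0]))
print("block",fit(f,A([(137,57),(416,122),(385,298),(92,232)]),rect(.072,.116,.042),[.5,-.1,0]))
print("bottom",fit(f,B([(140,48),(438,170),(362,356),(60,235)]),rect(.084,.134,.008),[.5,.1,0]))
print("spring",fit(f,B([(218,146),(288,182),(263,240),(190,210)]),rect(.025,.029,.035),[.5,.1,0]))
print("dowels",onz(f,*B([(165,162)])[0],.040),onz(f,*B([(313,223)])[0],.040))
print("pad",[onz(f,*p,.044) for p in A([(195,450)])])
s=arm.read_state();print(R.from_rotvec(s["eef_rot"]).as_matrix().round(3))
w=vision.grab_frame("wrist");print(w["position"],w["attitude"],w["fx"])
T=R.from_rotvec(s["eef_rot"]);print("cam in tool",T.inv().apply(w["position"]-s["ee_pos"]),(T.inv()*R.from_rotvec(w["attitude"])).as_matrix().round(3))
E
```

```text
top half (array([ 0.61859849, -0.16077779, -0.22136073]), np.float64(0.355599035573527))
block (array([ 0.61776317, -0.16048397, -0.22264494]), np.float64(0.4467314583584009))
bottom (array([ 0.56291573,  0.177154  , -0.38245342]), np.float64(0.5286505880338837))
spring (array([ 0.56331161,  0.17748249, -0.41593165]), np.float64(0.45285175070631845))
dowels [0.57561381 0.20648063 0.04      ] [0.55163132 0.14775291 0.04      ]
pad [array([ 0.51015091, -0.13544911,  0.044     ])]
[[ 0.969  0.247 -0.   ]
 [ 0.247 -0.969  0.001]
 [ 0.    -0.001 -1.   ]]
[ 0.20945177 -0.5149756   0.37300712] [-0.25198888  0.19602005 -1.31088413] 383.95006951023976
cam in tool [ 0.07565611  0.00081368 -0.13115325] [[-0.     0.956  0.292]
 [ 1.     0.    -0.001]
 [-0.001  0.292 -0.956]]
```

```bash
cat > g.py <<'E'
from h import *
def go(p,yaw):
    "tool shift and turn to TCP p, tool y at world angle yaw, pointing down"
    s=arm.read_state();T=R.from_rotvec(s["eef_rot"])
    y=np.array([np.cos(yaw),np.sin(yaw),0]);z=np.array([0,0,-1.]);G=R.from_matrix(np.c_[np.cross(y,z),y,z])
    print("t",s["time_s"],"shift",T.inv().apply(np.array(p)-s["ee_pos"]).round(4),"turn",(T.inv()*G).as_rotvec().round(4))
E
python3 -c "
from g import *
go([.508,-.1355,.10],-.222)"
```

```text
t 0.2 shift [ 0.4587 -0.2929  0.1422] turn [-6.000e-04 -4.000e-04 -1.099e+00]
```

Request:
step_arm:
  series:
    - [[0.459,-0.293,0.142],[0,0,-1.1],0]
    - [[0.459,-0.293,0.142],[0,0,-1.1],0]
    - [[0.459,-0.293,0.142],[0,0,-1.1],0]
    - [[0.459,-0.293,0.142],[0,0,-1.1],0]
    - [[0.459,-0.293,0.142],[0,0,-1.1],0]
    - [[0.459,-0.293,0.142],[0,0,-1.1],0]
    - [[0.459,-0.293,0.142],[0,0,-1.1],0]
    - [[0.459,-0.293,0.142],[0,0,-1.1],0]
    - [[0.459,-0.293,0.142],[0,0,-1.1],0]
    - [[0.459,-0.293,0.142],[0,0,-1.1],0]

```text
time_s: 1.2
ee_pos: [0.4679, -0.1781, 0.1157]
eef_rot: [2.453, 1.963, 0.0]
wrist_force: [0.8, -2.0, -0.3]
width: 0.0003
finger_force: 0.0
```

```bash
python3 -c "
from g import *
print(arm.read_state()['ee_pos'])
go([.508,-.1355,.10],-.222)"
```

```text
[ 0.46785616 -0.17811671  0.1156894 ]
t 1.2 shift [0.0504 0.0298 0.0157] turn [0.0002 0.0001 0.0011]
```

Request:
step_arm:
  series:
    - [[0.03,0.018,0.009],[0,0,0],0]
    - [[0.03,0.018,0.009],[0,0,0],0]
    - [[0.03,0.018,0.009],[0,0,0],0]

```text
time_s: 1.5
ee_pos: [0.4908, -0.1541, 0.1067]
eef_rot: [-2.451, -1.964, 0.001]
wrist_force: [0.3, -0.1, 0.0]
width: 0.0002
finger_force: 0.0
```

```bash
python3 -c "
from g import *
print(arm.read_state()['ee_pos'])
go([.508,-.1355,.06],-.222)"
```

```text
[ 0.49083409 -0.15410997  0.10673484]
t 1.5 shift [0.0219 0.0127 0.0467] turn [-0.001  -0.0001  0.0025]
```

Request:
step_arm:
  series:
    - [[0.022,0.013,0.0],[0,0,0.002],0]
    - [[0.022,0.013,0.035],[0,0,0.002],0]
    - [[0.022,0.013,0.045],[0,0,0.002],0]
    - [[0.022,0.013,0.052],[0,0,0.002],0]
    - [[0.022,0.013,0.058],[0,0,0.002],0]
    - [[0.022,0.013,0.064],[0,0,0.002],0]
    - [[0.022,0.013,0.064],[0,0,0.002],0]

```text
time_s: 2.2
ee_pos: [0.5083, -0.137, 0.0441]
eef_rot: [2.455, 1.958, 0.001]
wrist_force: [-0.0, 0.2, 0.5]
width: 0.0003
finger_force: 0.5
```

Request:
step_arm:
  series:
    - [[0,0,0.003],[0,0,0],0]
    - [[0,0,0.006],[0,0,0],0]

```text
time_s: 2.4
ee_pos: [0.5081, -0.1369, 0.0385]
eef_rot: [2.456, 1.959, -0.0]
wrist_force: [-8.2, 0.9, 12.1]
width: -0.0002
finger_force: 5.4
```

```bash
python3 -c "
from g import *
s=arm.read_state();print(s['wrist_force'],s['ft_torque'],s['ee_pos'])
a=vision.grab_frame('wrist')['color'][:,:,::-1];b=vision.grab_frame('top')['color'][170:270,330:430,::-1]
cv2.imwrite('pics/c.png',np.hstack([cv2.resize(a,(440,330)),cv2.resize(b,(330,330))]))"
```

```text
[-8.24216377  0.88816487 12.07930417] [0.24314432 1.30439895 0.1001197 ] [ 0.50809308 -0.13690301  0.03851658]
```

View pics/c.png

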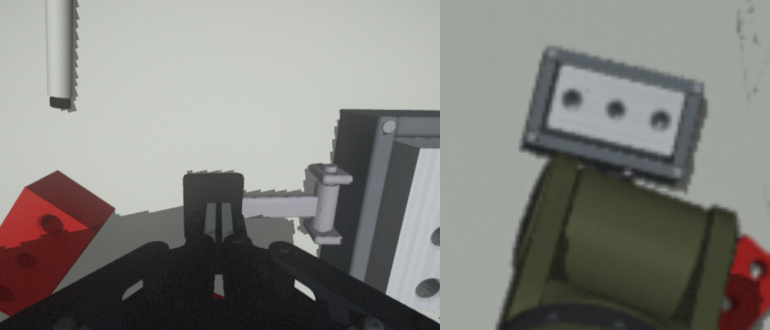

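The wrist view shows the closed fingertips on the black pad at (213,215), and pressing has started.

Request:
step_arm:
  series:
    - [[0,-0.001,0.003],[0,0,0],0]
    - [[0,-0.001,0.006],[0,0,0],0]
    - [[0,-0.002,0.009],[0,0,0],0]
    - [[0,-0.002,0.011],[0,0,0],0]

```text
time_s: 2.9
ee_pos: [0.5074, -0.1368, 0.0281]
eef_rot: [2.453, 1.957, 0.003]
wrist_force: [0.7, 0.7, 12.1]
width: -0.0
finger_force: 6.2
```

Request:
step_arm:
  series:
    - [[0,0,0.002],[0,0,0],0]
    - [[0,0,0.004],[0,0,0],0]
    - [[0,0,0.004],[0,0,0],0]

```text
time_s: 3.2
ee_pos: [0.5076, -0.1368, 0.0247]
eef_rot: [2.453, 1.957, 0.004]
wrist_force: [-1.8, 0.9, 18.1]
width: -0.0003
finger_force: 9.4
```

Request:
step_arm:
  series:
    - [[0,0,0.0015],[0,0,0],0]
    - [[0,0,0.0015],[0,0,0],0]

```text
time_s: 3.4
ee_pos: [0.5079, -0.1369, 0.0243]
eef_rot: [2.453, 1.956, 0.004]
wrist_force: [-7.6, 2.1, 31.8]
width: 0.0002
finger_force: 16.5
```

Request:
step_arm:
  series:
    - [[0,0,-0.03],[0,0,0],0]
    - [[0,0,-0.08],[0,0,0],0]
    - [[0,0,-0.13],[0,0,0],0.9]
    - [[0,0.05,-0.17],[0,0,0],0.9]
    - [[0,0.1,-0.18],[0,0,0],0.9]
    - [[0,0.113,-0.18],[0,0,0],0.9]
    - [[0,0.113,-0.18],[0,0,0],0.9]
    - [[0,0.113,-0.18],[0,0,0],0.9]

```text
time_s: 4.2
ee_pos: [0.6161, -0.1611, 0.2005]
eef_rot: [-2.455, -1.959, 0.001]
wrist_force: [-0.4, -0.1, -0.2]
width: 0.0765
finger_force: 0.0
```

```bash
python3 -c "
from g import *
s=arm.read_state();print(s['joint_pos'],s['ee_pos'],s['width'],np.abs(s['joint_vel']).max())
f=vision.grab_frame('wrist');a=f['color'][:,:,::-1];cv2.imwrite('pics/w1.png',a)
g=vision.grab_frame('top');cv2.imwrite('pics/t1.png',g['color'][:,:,::-1])
print(f['position'],f['attitude'],f['fx'],f['cx'],f['cy'])"
```

```text
[-3.13310702e-01  5.27534137e-01  1.30046788e+00 -6.78667674e-05
  1.31435536e+00 -8.94023557e-02] [ 0.61606736 -0.16113783  0.20054126] 0.07651212979240682 0.0299956186210135
[ 0.63396162 -0.08899421  0.33170674] [-0.29606589  0.03372235 -0.22238249] 383.95006951023976 317.74801777702436 243.03467052117023
```

View pics/w1.png

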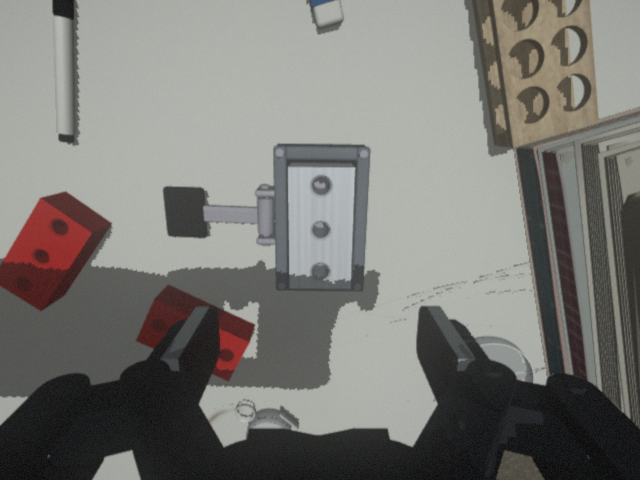

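The wrist view shows the pedal down with the pad at (185,212). The half is in the block, with its holes at (321,184), (321,229) and (320,270). I'll fit its height.

Run:
```python
from m import *
f=dict(position=np.array([ 0.63396162,-0.08899421,0.33170674]),attitude=np.array([-0.29606589,0.03372235,-0.22238249]),fx=383.950,fy=383.950,cx=317.748,cy=243.035)
im=cv2.imread("pics/w1.png")
g=cv2.cvtColor(im,cv2.COLOR_BGR2GRAY)
cs=[]
for u,v in [(321,184),(321,229),(320,271)]:
    c=g[v-14:v+15,u-14:u+15]; m=(c<np.median(c)*.72).astype(np.uint8)
    n,l,st,ce=cv2.connectedComponentsWithStats(m)
    k=min([k for k in range(1,n) if st[k,4]>30],key=lambda k:np.hypot(*(ce[k]-14))); cs.append(ce[k]+[u-14,v-14]);print(st[k],cs[-1])
P=[cs[0],cs[1],cs[2]]
for z in (.042,.054,.060,.066):
    print(z,fit(f,P,[(0,.032,z),(0,0,z),(0,-.032,z)],[.6,-.16,-.2]))
rect=lambda w,h,z:[(w/2,h/2,z),(w/2,-h/2,z),(-w/2,-h/2,z),(-w/2,h/2,z)]
print("block",fit(f,[(370,145),(366,290),(275,290),(273,145)],rect(.072,.116,.042),[.6,-.16,-.2]))
print("corners z.066",proj(f,[np.r_[[.6177,-.1605]+np.array([[np.cos(.222),np.sin(.222)],[-np.sin(.222),np.cos(.222)]])@[a,b],.066] for a,b in [(.023,.045),(.023,-.045),(-.023,-.045),(-.023,.045)]]).round(1))
cv2.imwrite("pics/w1c.png",np.hstack([cv2.resize(im[135:300,260:385],None,fx=3.6,fy=3.6,interpolation=cv2.INTER_CUBIC)]))
```

```text
[  5   6  19  19 219] [321.34246575 184.78538813]
[  5   7  18  16 183] [320.89617486 230.30054645]
[ 5 11 18 14 85] [319.57647059 275.30588235]
0.042 (array([ 0.61852027, -0.16620559, -0.24107579]), np.float64(3.3109744107888965))
0.054 (array([ 0.61913516, -0.16311044, -0.2409482 ]), np.float64(2.3394903322270046))
0.06 (array([ 0.61944195, -0.16156563, -0.24088102]), np.float64(1.8281500143846694))
0.066 (array([ 0.61974827, -0.16002283, -0.24081089]), np.float64(1.3060378217601198))
block (array([ 0.62041408, -0.15919974, -0.2271351 ]), np.float64(0.9344601774474026))
corners z.066 [[351.5 168.7]
 [348.7 289.9]
 [287.5 290. ]
 [284.2 168.8]]
```

View pics/w1c.png

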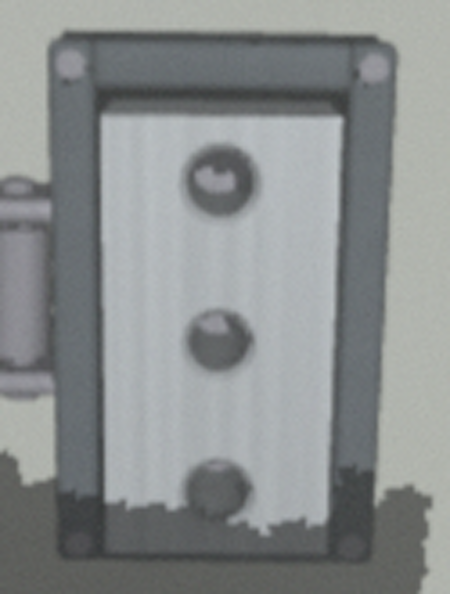

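```bash
python3 - <<'E'
from m import *
f=dict(position=np.array([ 0.63396162,-0.08899421,0.33170674]),attitude=np.array([-0.29606589,0.03372235,-0.22238249]),fx=383.950,fy=383.950,cx=317.748,cy=243.035)
C=lambda l:[(260+(u+.5)/3.6-.5,135+(v+.5)/3.6-.5) for u,v in l]
px=C([(343,113),(330,553),(104,553),(101,113),(221,180),(220,340),(218,490)])
for z in (.042,.060,.066,.07):
  m=[(.023,.045,z),(.023,-.045,z),(-.023,-.045,z),(-.023,.045,z),(0,.032,z),(0,0,z),(0,-.032,z)]
  print(z,fit(f,px,m,[.6,-.16,-.2]))
E
python3 -c "
from g import *
go([.6195,-.1605,.10],-.224);go([.6195,-.1605,.058],-.224)"
```

```text
0.042 (array([ 0.6188535 , -0.16483341, -0.23127592]), np.float64(3.490370151590979))
0.06 (array([ 0.61970875, -0.16048256, -0.23117217]), np.float64(1.1175721856711505))
0.066 (array([ 0.61999184, -0.15904098, -0.23113468]), np.float64(0.475892822604033))
0.07 (array([ 0.62017995, -0.15808259, -0.23110876]), np.float64(0.6624351540985286))
t 4.3 shift [0.0011 0.0037 0.1007] turn [-0.0007 -0.      0.0004]
t 4.3 shift [0.0011 0.0037 0.1427] turn [-0.0007 -0.      0.0004]
```

Request:
step_arm:
  series:
    - [[0.002,0.004,0.04],[0,0,0.004],0.9]
    - [[0.002,0.004,0.08],[0,0,0.004],0.9]
    - [[0.002,0.004,0.11],[0,0,0.004],0.9]
    - [[0.002,0.004,0.13],[0,0,0.004],0.9]
    - [[0.002,0.004,0.14],[0,0,0.004],0.9]
    - [[0.002,0.004,0.147],[0,0,0.004],0.9]
    - [[0.002,0.004,0.147],[0,0,0.004],0.9]

```text
time_s: 5.0
ee_pos: [0.6208, -0.1594, 0.0538]
eef_rot: [-2.459, -1.955, 0.0]
wrist_force: [0.4, -0.3, 1.1]
width: 0.0766
finger_force: 0.0
```

Request:
step_arm:
  series:
    - [[0,0,0],[0,0,0],0.4]
    - [[0,0,0],[0,0,0],0.4]
    - [[0,0,0],[0,0,0],0.4]
    - [[0,0,0],[0,0,0],0.4]
    - [[0,0,0],[0,0,0],0.4]
    - [[0,0,0],[0,0,0],0.4]
  grip_force: 80

```text
time_s: 5.6
ee_pos: [0.6212, -0.1595, 0.0546]
eef_rot: [2.458, 1.955, 0.001]
wrist_force: [-3.8, 1.2, 6.0]
width: 0.0446
finger_force: 82.7
```

Request:
step_arm:
  series:
    - [[0,0,-0.005],[0,0,0],0.3]
    - [[0,0,-0.012],[0,0,0],0.3]
    - [[0,0,-0.025],[0,0,0],0.3]
    - [[0,0,-0.045],[0,0,0],0.3]
    - [[0,0,-0.07],[0,0,0],0.3]
    - [[0,0,-0.1],[0,0,0],0.3]
    - [[0,0,-0.13],[0,0,0],0.3]
    - [[0,0,-0.13],[0,0,0],0.3]

```text
time_s: 6.4
ee_pos: [0.6224, -0.1598, 0.1893]
eef_rot: [2.453, 1.951, 0.007]
wrist_force: [0.4, 0.0, -2.7]
width: 0.0445
finger_force: 82.2
```

Run:
```python
from g import *
s=arm.read_state();print(s['ee_pos'],s['width'],s['wrist_force'])
f=vision.grab_frame('wrist');a=f['color'][:,:,::-1]
cv2.imwrite('pics/w2.png',a)
go([.563,.1772,.185],-.39)
```

```text
[ 0.62243615 -0.15981801  0.18929215] 0.044522747971708555 [ 0.37249011  0.02243964 -2.68652498]
t 6.45 shift [ 0.3149 -0.1329  0.0006] turn [ 0.0045 -0.      0.1631]
```

View pics/w2.png

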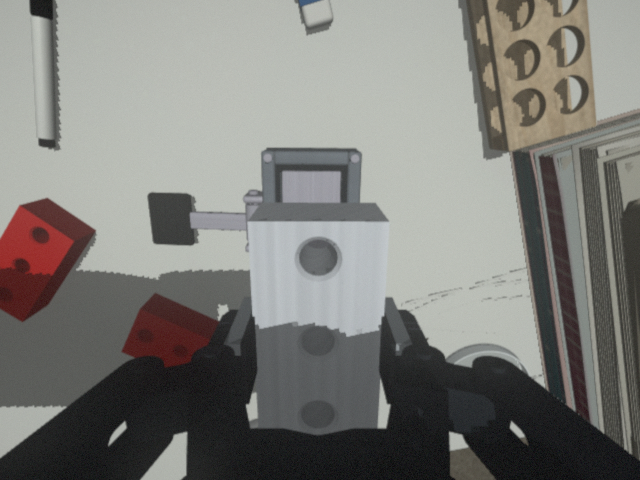

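The wrist view shows the half held squarely in the fingers. Its hole rims are at (319.5,257), (318,341) and (318,413), its far top edge at v≈221, and the pedal is still down.

```bash
cat > held.py <<'E'
from h import *
from scipy.optimize import least_squares
def hole(g,u,v,r=28):
    c=g[v-r:v+r+1,u-r:u+r+1].astype(float); return c
def cam(s,f):
    T=R.from_rotvec(s['eef_rot']); return dict(f,position=T.inv().apply(f['position']-s['ee_pos']),attitude=(T.inv()*R.from_rotvec(f['attitude'])).as_rotvec())
E
python3 - <<'E'
from held import *
s=arm.read_state();f=vision.grab_frame('wrist');c=cam(s,f)
im=cv2.cvtColor(f['color'],cv2.COLOR_RGB2GRAY)
print(im[257,285:355].tolist());print(im[222:300,319].tolist())
for k in(0,1):
  px=np.array([(249,222),(389,221.5),(319.5,257.5),(318.3,340.5),(318,413)])
  L=np.array([(.045,-.023),(.045,.023),(.032,0),(0,0),(-.032,0)])
  # p: x,y,z of top-face centre, yaw, pitch (about tool y), roll fixed
  def W(p): return p[:3]+R.from_euler('zy',[p[3],p[4]*k]).apply(np.c_[L,0*L[:,0]])
  r=least_squares(lambda p:(proj(c,W(p))-px).ravel(),[0,0,-.011,0,0]);print(r.x.round(4),r.fun.round(2))
E
```

```text
[185, 185, 186, 188, 186, 189, 189, 188, 187, 174, 161, 152, 151, 146, 112, 91, 92, 94, 95, 98, 99, 98, 101, 103, 103, 104, 102, 104, 106, 104, 102, 106, 105, 107, 107, 104, 106, 103, 106, 100, 100, 101, 100, 98, 95, 93, 92, 95, 88, 90, 83, 86, 108, 139, 146, 144, 147, 172, 182, 184, 185, 189, 187, 187, 188, 188, 188, 188, 191, 190]
[184, 187, 185, 188, 188, 186, 186, 185, 189, 188, 186, 185, 187, 185, 160, 132, 127, 115, 91, 90, 91, 88, 90, 89, 89, 89, 97, 105, 106, 106, 107, 105, 103, 102, 104, 107, 106, 106, 107, 108, 105, 107, 106, 105, 106, 102, 102, 106, 105, 104, 102, 96, 102, 131, 161, 170, 170, 170, 171, 177, 182, 183, 182, 182, 184, 183, 181, 181, 183, 183, 182, 182, 183, 182, 183, 183, 182, 183]
[-0.0011  0.0016 -0.0073  0.0033  0.    ] [ 0.67 -1.02 -0.56 -0.11 -0.59  0.73  0.26  0.35  0.26  0.13]
[-0.0009  0.0016 -0.0076  0.0033  0.0097] [ 0.28 -0.94 -0.16 -0.04 -0.59  0.88  0.26  0.38  0.26 -0.26]
```

```bash
python3 -c "
from g import *
go([.525,.084,.15],-.388)"
```

```text
t 6.5 shift [ 0.2156 -0.1483  0.034 ] turn [0.0011 0.     0.1611]
```

Request:
step_arm:
  series:
    - [[0.04,-0.027,0],[0,0,0.03],0.3]
    - [[0.08,-0.055,0],[0,0,0.06],0.3]
    - [[0.12,-0.083,0.0],[0,0,0.1],0.3]
    - [[0.16,-0.11,0.01],[0,0,0.14],0.3]
    - [[0.2,-0.138,0.025],[0,0,0.161],0.3]
    - [[0.216,-0.148,0.034],[0.001,0,0.161],0.3]
    - [[0.216,-0.148,0.034],[0.001,0,0.161],0.3]
    - [[0.216,-0.148,0.034],[0.001,0,0.161],0.3]
    - [[0.216,-0.148,0.034],[0.001,0,0.161],0.3]

```text
time_s: 7.4
ee_pos: [0.5256, 0.0836, 0.1494]
eef_rot: [-2.608, -1.75, 0.002]
wrist_force: [-0.1, -0.7, -2.7]
width: 0.0446
finger_force: 82.6
```

Run:
```python
from g import *
import pickle
s=arm.read_state();f=vision.grab_frame('wrist');pickle.dump((s,f),open('w3.pkl','wb'))
print(s['ee_pos'],s['eef_rot'],s['wrist_force'])
cv2.imwrite('pics/w3.png',f['color'][:,:,::-1])
```

```text
[0.52562209 0.08359995 0.14943333] [-2.60799755e+00 -1.75006310e+00  1.52832129e-03] [-0.10038577 -0.69261382 -2.68380949]
```

View pics/w3.png

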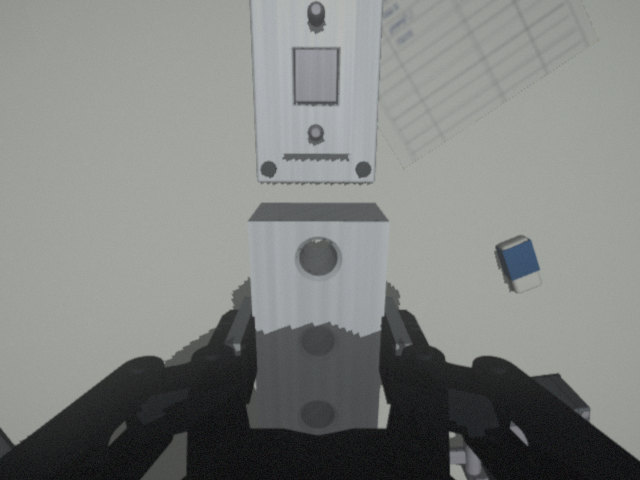

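The wrist view shows the bottom half ahead of the held half. The spring plate is at (293–340, 47–104), the dowels at (316,10) and (316,131), and the flange holes at (268,169) and (363,169). Next I'll get sub-pixel values.

Run:
```python
import pickle;from held import *
s,f=pickle.load(open('w3.pkl','rb'));g=cv2.cvtColor(f['color'],cv2.COLOR_RGB2GRAY)
np.set_printoptions(linewidth=250)
print(g[0:34:1,302:331]);print(g[120:148,304:329])
for n,(v0,v1,u0,u1),t in [("plate",(40,112,284,350),175),("hL",(158,181,257,279),110),("hR",(158,181,352,375),110),("holeheld",(234,284,292,348),125)]:
    m=(g[v0:v1,u0:u1]<t).astype(np.uint8);k,l,st,ce=cv2.connectedComponentsWithStats(m);i=1+st[1:,4].argmax();print(n,st[i]+[u0,v0,0,0,0],ce[i]+[u0,v0])
print(g[75,284:350])
```

```text
[[178 178 175 177 178 174 175 178 179 177 178 175 173 160 162 173 177 176 177 181 181 179 180 179 179 179 178 178 178]
 [180 179 177 174 178 177 176 178 180 174 162 159 148 128 130 141 151 161 172 176 179 176 179 180 180 180 180 179 177]
 [179 178 178 176 174 177 176 175 168 153 132 121 107 103 100 106 112 125 148 171 178 180 179 179 178 179 178 178 179]
 [178 180 178 177 177 177 175 172 146 114 100 103 105 111 110 105 103 101 111 141 169 176 180 181 180 178 179 179 178]
 [179 180 177 176 176 176 173 156 120 100  98 115 124 135 131 128 120 105  98 107 146 171 178 177 179 178 179 176 179]
 [179 180 177 179 177 173 154 121 100 100 112 131 142 143 145 147 137 121 100  96 112 147 172 178 179 180 182 179 179]
 [180 177 178 177 175 164 126  95  94 105 130 145 149 146 146 145 147 134 111  95  92 116 164 177 177 178 177 178 176]
 [179 177 176 176 172 155 114  89  93 117 139 147 148 147 148 147 142 141 115  97  87  95 150 171 180 179 179 176 178]
 [178 178 176 176 175 143 100  87  98 122 142 149 148 152 148 146 148 143 121  99  90  89 133 168 179 179 179 179 178]
 [179 179 178 177 173 130  94
[... 5629 characters left out ...]
7 169 166 171 169 172 173 171 172 151 159 165 165 166 167 171 172 172 172 168 168 167 167 165 168]
 [170 164 166 170 168 171 173 173 172 168 168 166 166 169 169 172 171 174 168 167 167 166 167 166 167]]
plate [ 284   44   58   68 3396] [314.07361602  78.18138987]
hL [261 161  16  17 189] [268.38624339 168.8042328 ]
hR [356 162  15  16 187] [362.9144385  169.15508021]
holeheld [ 296  237   44   39 1247] [317.86527666 255.9935846 ]
[173 173 174 175 181 179 174 167 139 108  86 116 146 149 146 143 144 145 144 142 148 149 150 148 150 150 151 146 149 148 148 146 144 146 145 144 148 146 149 148 148 148 146 147 149 146 146 146 146 148 146 143 117  91 111 128 168 179 179 180 177 174
 177 176 175 174]
```

Run:
```python
import pickle;from held import *
s,f=pickle.load(open('w3.pkl','rb'));c=cam(s,f);T=R.from_rotvec(s['eef_rot'])
zt=.046-s['ee_pos'][2]
D=[]
for u,v in [(315.6,8.8),(315.4,132.3)]:
    p=onz(f,u,v,.046);D.append(p);print("dowel world",p,"tool",T.inv().apply(p-s['ee_pos']))
d=D[0]-D[1];print("spacing",np.hypot(*d[:2]),"yaw",np.arctan2(-d[0],d[1]),"centre",(D[0]+D[1])/2)
P=[onz(f,u,v,.008) for u,v in[(268.4,168.8),(362.9,169.15)]];e=P[1]-P[0];print("flange holes yaw",np.arctan2(e[1],e[0]),np.hypot(*e[:2]),(P[0]+P[1])/2)
y=T.apply([0,1,0]);print("tool yaw",np.arctan2(y[1],y[0]),T.as_matrix()[:,2])
px=np.array([(249,222),(388.5,221.5),(318.5,258.3),(318.3,340.5),(317.7,413)])
L=np.array([(.045,-.023),(.045,.023),(.032,0),(0,0),(-.032,0)])
def W(p): return p[:3]+R.from_euler('zy',[p[3],p[4]]).apply(np.c_[L,0*L[:,0]])
r=least_squares(lambda p:(proj(c,W(p))-px).ravel(),[0,0,-.011,0,0]);print(r.x.round(4),r.fun.round(2))
q=r.x.copy()
w=T.apply(q[:3])+s['ee_pos'];print("held centre top (world by cam)",w)
dc=((D[0]+D[1])/2-w);dc[2]=0;print("shift needed in tool",T.inv().apply(dc))
```

```text
dowel world [0.57681328 0.20800162 0.046     ] tool [0.13455795 0.00034657 0.10338667]
dowel world [0.55237809 0.14897551 0.046     ] tool [0.07067445 0.00010757 0.10340895]
spacing 0.06388395450405698 yaw -0.3924933572532456 centre [0.56459568 0.17848857 0.046     ]
flange holes yaw -0.39258798897827063 0.06625029698803296 [0.54265225 0.12556736 0.008     ]
tool yaw -0.38875217062942974 [-1.27200506e-03  1.48991629e-04 -9.99999180e-01]
[-0.0008  0.0016 -0.0074  0.0028  0.0083] [ 0.02 -0.64 -0.26  0.18  0.02  0.26 -0.05  0.45  0.31 -0.24]
held centre top (world by cam) [0.52680278 0.08223396 0.1568309 ]
shift needed in tool [ 1.03397137e-01 -1.51086744e-03 -3.37316298e-05]
```

Request:
step_arm:
  series:
    - [[0.035,-0.001,0],[0,0,0.001],0.3]
    - [[0.07,-0.002,0],[0,0,0.001],0.3]
    - [[0.095,-0.002,0.01],[0,0,0.001],0.3]
    - [[0.1034,-0.0017,0.03],[0,0,0.001],0.3]
    - [[0.1034,-0.0017,0.055],[0,0,0.001],0.3]
    - [[0.1034,-0.0017,0.069],[0,0,0.001],0.3]
    - [[0.1034,-0.0017,0.07],[0,0,0.001],0.3]
    - [[0.1034,-0.0017,0.07],[0,0,0.001],0.3]

```text
time_s: 8.25
ee_pos: [0.5633, 0.1802, 0.0802]
eef_rot: [-2.609, -1.749, 0.0]
wrist_force: [-0.2, -0.2, -2.6]
width: 0.0443
finger_force: 82.7
```

```bash
python3 -c "
from g import *
import pickle
s,f=pickle.load(open('w3.pkl','rb'));T=R.from_rotvec(s['eef_rot']);t=s['ee_pos']+T.apply([.1034,-.0017,.07]);print(t)
go(t,-.39)
n=arm.read_state();print(n['ee_pos'],n['wrist_force'])"
```

```text
[0.56315198 0.17993933 0.07939989]
t 8.25 shift [-0.0003 -0.      0.0008] turn [-0.0006 -0.0002  0.0001]
[0.5633276  0.18024387 0.08023022] [-0.1756156  -0.23173029 -2.5974292 ]
```

Now I'll lower it gently onto the dowels.

Request:
step_arm:
  series:
    - [[0,0,0.003],[0,0,0],0.3]
    - [[0,0,0.006],[0,0,0],0.3]
    - [[0,0,0.009],[0,0,0],0.3]
    - [[0,0,0.012],[0,0,0],0.3]
    - [[0,0,0.014],[0,0,0],0.3]

```text
time_s: 8.75
ee_pos: [0.5628, 0.1807, 0.0654]
eef_rot: [-2.608, -1.75, 0.001]
wrist_force: [-0.8, 0.6, -4.0]
width: 0.0444
finger_force: 82.7
```

Request:
step_arm:
  series:
    - [[0,0,0.002],[0,0,0],0.3]
    - [[0,0,0.004],[0,0,0],0.3]
    - [[0,0,0.006],[0,0,0],0.3]
    - [[0,0,0.006],[0,0,0],0.3]

```text
time_s: 9.15
ee_pos: [0.5628, 0.1807, 0.0593]
eef_rot: [-2.608, -1.75, 0.001]
wrist_force: [0.7, -1.3, -2.9]
width: 0.0444
finger_force: 82.7
```

Request:
step_arm:
  series:
    - [[0,0,0.001],[0,0,0],0.3]
    - [[0,0,0.002],[0,0,0],0.3]
    - [[0,0,0.003],[0,0,0],0.3]
    - [[0,0,0.003],[0,0,0],0.3]

```text
time_s: 9.55
ee_pos: [0.5629, 0.1807, 0.0565]
eef_rot: [-2.608, -1.75, 0.001]
wrist_force: [1.9, -1.3, -3.2]
width: 0.0444
finger_force: 82.7
```

Request:
step_arm:
  series:
    - [[0,0,0.001],[0,0,0],0.3]
    - [[0,0,0.002],[0,0,0],0.3]
    - [[0,0,0.003],[0,0,0],0.3]
    - [[0,0,0.003],[0,0,0],0.3]

```text
time_s: 9.95
ee_pos: [0.563, 0.1807, 0.054]
eef_rot: [-2.608, -1.75, 0.0]
wrist_force: [-2.3, -2.5, 3.9]
width: 0.0445
finger_force: 83.6
```

Request:
step_arm:
  series:
    - [[0,0,0.001],[0,0,0],0.3]
    - [[0,0,0.002],[0,0,0],0.3]
    - [[0,0,0.003],[0,0,0],0.3]
    - [[0,0,0.003],[0,0,0],0.3]

```text
time_s: 10.35
ee_pos: [0.563, 0.1807, 0.0513]
eef_rot: [-2.608, -1.75, 0.0]
wrist_force: [-4.0, -3.1, 8.4]
width: 0.0443
finger_force: 84.0
```

Request:
step_arm:
  series:
    - [[0,0,0.001],[0,0,0],0.3]
    - [[0,0,0.002],[0,0,0],0.3]
    - [[0,0,0.002],[0,0,0],0.3]

```text
time_s: 10.65
ee_pos: [0.563, 0.1807, 0.0511]
eef_rot: [-2.609, -1.75, 0.0]
wrist_force: [-17.7, -7.9, 30.6]
width: 0.0444
finger_force: 86.8
```

Request:
step_arm:
  series:
    - [[-0.0005,-0.0005,0],[0,0,0],0.3]
    - [[-0.0009,-0.001,0],[0,0,0],0.3]
    - [[-0.0009,-0.001,0],[0,0,0],0.3]

```text
time_s: 10.95
ee_pos: [0.5629, 0.1807, 0.0512]
eef_rot: [2.608, 1.75, 0.006]
wrist_force: [-3.9, -2.9, 23.1]
width: 0.0441
finger_force: 85.8
```

```bash
python3 -c "
from g import *
n=arm.read_state();print(n['ee_pos'],n['wrist_force'],n['ft_torque'],R.from_rotvec(n['eef_rot']).as_matrix()[:,2],n['time_s'])
a=vision.grab_frame('scene')['color'][250:340,205:310,::-1];b=vision.grab_frame('wrist')['color'][:,:,::-1]
cv2.imwrite('pics/z.png',np.hstack([cv2.resize(a,(440,378),interpolation=cv2.INTER_CUBIC),cv2.resize(b,(360,378))]))"
```

```text
[0.56294002 0.18073451 0.05115795] [-3.9135903  -2.87029293 23.07495956] [-0.47402945  0.83211502 -0.07887987] [ 0.00324744  0.00149054 -0.99999362] 10.95
```

View pics/z.png

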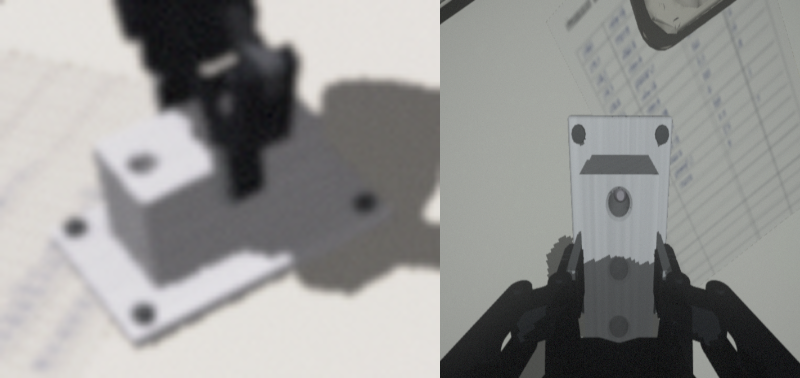

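The picture shows the half seated square, with a dowel tip in its hole at (620,200), and no seam visible between the halves. I'll press a little harder to confirm the hard stop.

Request:
step_arm:
  series:
    - [[-0.0003,-0.0003,0.0005],[0,0,0],0.3]
    - [[-0.0005,-0.0006,0.001],[0,0,0],0.3]
    - [[-0.0005,-0.0006,0.001],[0,0,0],0.3]
    - [[-0.0005,-0.0006,0.001],[0,0,0],0.3]

```text
time_s: 11.45
ee_pos: [0.5629, 0.1807, 0.0512]
eef_rot: [2.608, 1.75, 0.009]
wrist_force: [-3.5, -2.8, 29.3]
width: 0.0444
finger_force: 86.8
```

Run:
```python
from m import *
n=arm.read_state();print(n['ee_pos'],n['wrist_force'],n['ft_torque'],R.from_rotvec(n['eef_rot']).as_matrix()[:,2])
f=vision.grab_frame('scene')
q=np.array([[np.cos(-.392),-np.sin(-.392)],[np.sin(-.392),np.cos(-.392)]])
for a,b in [(-.023,.045),(.023,.045)]:
  xy=np.array([.564,.1777])+q@[a,b]
  for z in (.008,.062,.067): print((a,b,z),((proj(f,[*xy,z])[0]-[205,250])*4.2).round(0))
```

```text
[0.56292688 0.18073858 0.05116076] [-3.49940228 -2.82653248 29.32572497] [-0.35330997  0.95802018  0.00135618] [ 0.00521515  0.00211924 -0.99998416]
(-0.023, 0.045, 0.008) [159. 285.]
(-0.023, 0.045, 0.062) [144. 195.]
(-0.023, 0.045, 0.067) [143. 186.]
(0.023, 0.045, 0.008) [111. 226.]
(0.023, 0.045, 0.062) [ 95. 137.]
(0.023, 0.045, 0.067) [ 93. 128.]
```

```bash
python3 -c "
from plant import order
print(order.sign_off())"
```

```text
the job is handed in; nothing more can be done
None
```

I pressed the pedal to its stop, lifted the top half out and fitted it on both dowels. I handed in at about 11.5 s, still pressing the mould shut at about 29 N; the hard stop and the scene view both indicate the faces meet, and no move went near the eraser, marker, tape roll or counter.

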